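# Register a power board under the pointer and hold a near-field probe over its chip

## Task

By its black knob, slide the x-y stage so that the board's round copper pad stops for half a second under the tip of the fixed pointer, then the square copper pad likewise, and leave the stage there. Then take the probe out of its block, carry it over the tall parts and finish while holding it upright and still, its flat head about 8 mm above the middle of the long black chip, wide side along the chip's long side. The probe must never touch the board, its parts or the stage, and the other things on the bench stay where they are.

Things in the scene. Friction and masses are not known exactly. Their poses are not given: they have to be found in the camera images.
- stage: x-y stage: fixed grey base plate 305 (x) x 300 (y) x 12 mm. Origin on the bench under mid travel of the slides; x and y axes are the slide directions, z up. An aluminium carrier with a green circuit board slides on it, a knob at the carrier's -y edge. The base also bears the fixed pointer: an upright rod at its +x side, a level arm (top 101 mm above the bench at most) and a thin hanging needle.
- saddle (a joint): slide of the carrier along the stage's x axis, m, range -0.04 to 0.04; 0 is mid travel; grows towards +x; stays where left (about 1.5 N of friction)
- carrier (a joint): slide of the carrier along the stage's y axis, m, range -0.04 to 0.04; 0 is mid travel; grows towards +y; stays where left (about 1.5 N of friction)
- knob (a point): centre of the top face of the upright black cylindrical knob on the carrier, 22 mm in diameter, standing 50 mm above the carrier plate (top 82 mm above the bench); moving it sideways moves carrier and board along both slides, without turning
- pointer_tip (a point): lower tip of the fixed needle, 42 mm above the bench, 6 mm above the board's surface
- round_pad (a point): centre of the round copper pad, 12 mm in diameter, near the board's far left corner (+x, +y); moves with the carrier; axes parallel to the stage's
- square_pad (a point): centre of the square copper pad, 12 x 12 mm, nearer the middle of the board; lies 50 mm in -x and 45 mm in -y (stage axes) from the round pad; moves with the carrier
- chip (a point): centre of the top face of the long black chip, 20 mm (x) x 34 mm (y) x 5 mm high, rows of small steel leads along its long sides; top face 41 mm above the bench; its y axis is its long side; moves with the carrier
- probe_handle (a point): middle of the probe's straight handle, 84 mm above the probe's origin; the handle is 14 mm (probe x) x 20 mm (probe y) with flat sides and runs from 54 to 114 mm above the origin, a 9 mm brass connector on top; grip it across the 14 mm
- capacitors (a point): midpoint between the tops of the two black upright cylinder capacitors, 35 mm in diameter, 43 mm apart along x, tops 95 mm above the bench: the tallest parts on the board, beside the chip on the knob's side; a finned heat sink (top 76 mm) and blue block capacitors (tops 66 mm) stand on the chip's other sides; moves with the carrier
- stand: grey block 60 (x) x 80 (y) x 60 mm high, fixed to the bench, with a slot about 11 x 32 mm (long along its y) through its top in which the probe stands; origin at the centre of its underside
- probe: black near-field probe, upright, about 60 g, 122 mm tall. Origin: centre of the underside of its flat loop head, the lowest point; z up along the probe, y along the head's wide side. Head 5 (x) x 25 (y) x 26 mm high, thin stem, guard flange 20 x 40 mm 50 to 54 mm above the origin. At the start it hangs by the flange in the block's slot, origin 10 mm above the bench; lift it straight up over 50 mm to free it.
- toroid: copper-wound ring core, 44 mm across, 18 mm high, lying on the bench; bystander
- spare_cap: black upright spare capacitor, 25 mm across, 40 mm high; bystander
- driver: screwdriver lying on the bench; bystander
- parts_tray: black open parts tray 130 x 90 x 30 mm; bystander
- bottle: white bottle, 52 mm across, 130 mm high; bystander
- spare_sink: loose aluminium finned heat sink 60 x 50 x 26 mm; bystander
- spool: grey spool, 60 mm across, 40 mm high; bystander

How it is judged:
By the outcome, as a careful person would: the job done as asked, in the order asked, and still so for the second after the job is handed in, while the arm keeps its last pose, push and grip.
It also fails if it takes over 61 s, if anything falls off the work surface, if the arm or the gripper's body presses on something with over 40 N, if the wrist force passes 120 N, or if a joint passes its speed limit or range.

## Robot

A 7-joint arm with a two-finger parallel gripper is mounted at the origin on the work surface. World frame = base frame: x ahead of the robot, y to its left, z up, the work surface at z = 0. Lengths are in mm, angles in rad, forces in N, time in s.
With the tool pointing down it reaches from about 400 to 900 mm from the base axis. Payload 5.5 kg.
Tool frame: the origin (TCP) lies at the very end of the fingers, on their centre line; the grasp point (between the pads) lies 19 mm behind it; z points along the fingers, y is the line along which they close (so a half turn about z gives the same grasp; the last joint's range is limited). The gripper opens to 92 mm and grips with 3 to 60 N. Pads are 19 mm wide; open, the fingers measure 130 mm over their backs; the gripper's body (75 mm by 190 mm) begins 47 mm behind the grasp point.
Start: joints at [1.38, 0.501, -0.427, 1.55, 0.221, 1.138, -0.21], TCP at [284.983, -584.196, 189.429] pointing down, gripper open.
Joint ranges: [-2.88, 2.88], [-0.31, 2.03], [-1.54, 1.56], [0.2, 2.42], [-1.41, 4.55], [0.19, 2.02], [-2.57, 2.57]. Speed limits (rad/s): [2.57, 2.57, 3.14, 3.14, 3.14, 3.14, 3.14].

## Interface

Orientations are given as a 3x3 rotation matrix whose columns are the frame's x, y, z axes.
In Python, from workcell import r, command_gripper, readout, optics gives the robot as it stands. The module is installed in compiled form; this text tells all that it offers. Calls block until the motion is done:
- r.move_ptp(position, orientation): joint-space move of the TCP to a pose.
- r.movel(position, frame=None, velocity=150, force_limit=None): straight line of the TCP; frame=None keeps the orientation; velocity is the mean speed in mm/s. With force_limit (N) it stops when the force on the tool has changed by that much, and returns True; else False.
- r.move_joints(angles): joint-space move.
- command_gripper(opening, force=None): opening from 0.0 (shut) to 1.0 (fully open); force is the grip in N (None keeps the last); returns when the fingers have stopped.
- r.wait(seconds).
- r.inverse_kinematics(position, orientation): joint angles nearest the present ones, or None.
- readout.get_obs(): the state.
- optics.get_image(name): name is "scene" or "top" or "wrist"; returns the picture (480x640x3 uint8, red, green, blue); there is no depth.
- optics.camera_model(name): a dict with "fx", "fy", "cx", "cy" (pixels), "R" (3x3) and "t" (3): a world point X has camera coordinates R X + t; the wrist camera has in their place "T_tool_cam" (4x4, takes a point from camera to tool coordinates, whose origin is the TCP and whose axes are the flange's). Camera axes: x right, y down, z forward; pixel columns grow to the right and rows downward; lengths in mm; the calibration is good to about 2 mm. A picture is of the moment at which its call begins: read the wrist's pose just before it. camera_model takes no time and is no camera call.
A pose or a line that the arm cannot do raises r.IKError and nothing moves.
- r.hand_in(): hands the job in; it is judged then, once.
The state is a dict: "t": time; "joint_positions": joint angles; "joint_vel": joint speeds; "effort": joint torques, N m; "eef_pos": TCP position; "ee_rot": TCP orientation; "force": force on the tool from outside, world axes, zero at the start; "wrist_torque": the same for the moment, N m; "width": opening from 0.0 (shut) to 1.0 (fully open); "gripper_force": force on a finger pad.
Only numpy, scipy, OpenCV 4.12 (cv2) and the standard library are available. Lean on these libraries where they do the work, as an engineer would, in place of code of your own. Each camera call takes 0.05 s, during which the arm holds its last target. There are 200 camera calls.

## Working session

There is one attempt and no reset: what is moved stays moved. The work goes in short steps, each a Python script; the robot and the scene stay as the last script left them, time stands still between calls to the robot, and variables do not carry over. Pictures are saved under pics/ and viewed, at most 10 in all, crops included, and the job is handed in when it is done.

```bash
mkdir -p pics; python3 - <<'E'
from workcell import r, command_gripper, readout, optics
import cv2,numpy as np
o=readout.get_obs();print(o['t'],o['eef_pos'],o['ee_rot'],o['width'])
for n in ("top","scene"):
    im=optics.get_image(n);cv2.imwrite(f"pics/{n}0.png",im[:,:,::-1]);print(n,optics.camera_model(n))
print(optics.camera_model("wrist"))
E
```

```text
0.0 [ 284.56773498 -583.55852244  188.39167689] [[ 8.98777065e-01  4.38405215e-01 -8.08574372e-04]
 [ 4.38405960e-01 -8.98775394e-01  1.73392826e-03]
 [ 3.34364431e-05 -1.91289878e-03 -9.99998170e-01]] 1.0047678190017268
top {'fx': 624.8727630927755, 'fy': 624.8727630927755, 'cx': 326.12773294141596, 'cy': 246.7047631110379, 'R': array([[ 0.02482311, -0.99961298,  0.01255827],
       [-0.99289246, -0.02611498, -0.11611448],
       [ 0.1163975 , -0.00958669, -0.99315644]]), 't': array([ -24.89302138,  549.30047599, 1498.65417467])}
scene {'fx': 590.3938876213466, 'fy': 590.3938876213466, 'cx': 313.9431540790867, 'cy': 234.99182550041124, 'R': array([[ 0.10881791,  0.99404948, -0.00492973],
       [ 0.69350527, -0.07946863, -0.71605529],
       [-0.71218615,  0.07450084, -0.69802616]]), 't': array([ -65.40172383, -324.5764022 , 1659.6017352 ])}
{'fx': 372.7067035058116, 'fy': 372.7067035058116, 'cx': 325.2244221133496, 'cy': 239.7291817118828, 'T_tool_cam': array([[-5.86491526e-04, -9.51410013e-01, -3.07926359e-01,
         8.37751335e+01],
       [ 9.99999335e-01, -2.52169510e-04, -1.12551111e-03,
        -1.97273430e-01],
       [ 9.93172902e-04, -3.07926814e-01,  9.51409528e-01,
        -1.94288455e+02],
       [ 0.00000000e+00,  0.00000000e+00,  0.00000000e+00,
         1.00000000e+00]])}
```

View pics/top0.png

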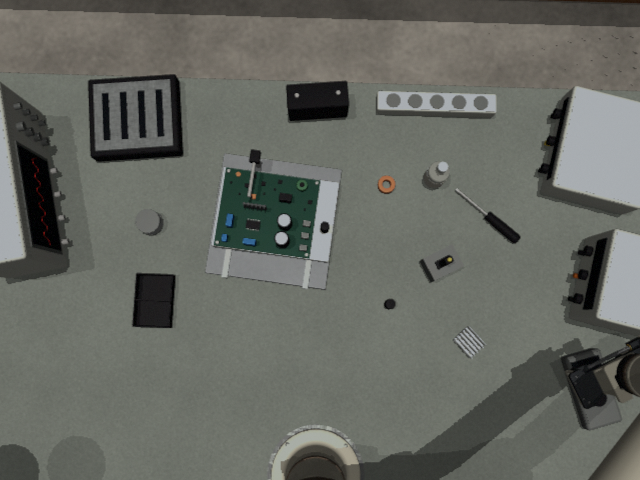

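View pics/scene0.png

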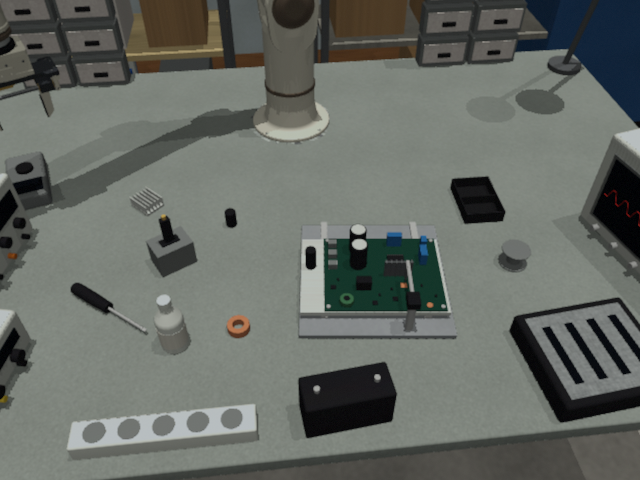

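The top view shows the stage with base corners near (223,155), (341,169), (326,289) and (206,275). The knob is at (324,227), the round pad at about (238,174), the square pad at about (254,197) and the probe connector at about (449,259). The scene view agrees with this. Next I'll convert these to world positions.

```bash
cat > h.py <<'E'
from workcell import r, command_gripper, readout, optics
import cv2,numpy as np
def cam(name,obs=None):
    m=optics.camera_model(name)
    if name!="wrist": return m,m["R"],m["t"]
    T=np.eye(4);T[:3,:3]=obs["ee_rot"];T[:3,3]=obs["eef_pos"]
    W=np.linalg.inv(T@m["T_tool_cam"]);return m,W[:3,:3],W[:3,3]
def ray(c,uv,z):
    m,R,t=c;d=R.T@np.array([(uv[0]-m["cx"])/m["fx"],(uv[1]-m["cy"])/m["fy"],1]);C=-R.T@t
    return C+d*(z-C[2])/d[2]
def proj(c,X):
    m,R,t=c;p=R@np.asarray(X,float)+t;return np.array([m["fx"]*p[0]/p[2]+m["cx"],m["fy"]*p[1]/p[2]+m["cy"]])
def down(yaw): # tool z down, tool y (closing) at angle yaw from world x
    y=np.array([np.cos(yaw),np.sin(yaw),0]);z=np.array([0,0,-1.]);return np.c_[np.cross(y,z),y,z]
def snap(name,f):
    o=readout.get_obs();im=optics.get_image(name);cv2.imwrite(f"pics/{f}.png",im[:,:,::-1]);np.savez(f"pics/{f}.npz",p=o["eef_pos"],R=o["ee_rot"])
def wcam(f):
    d=np.load(f"pics/{f}.npz");return cam("wrist",dict(eef_pos=d["p"],ee_rot=d["R"]))
E
python3 - <<'E'
from h import *
np.set_printoptions(precision=1,suppress=True)
c=cam("top")
for n,uv,z in [("knob",(324,227),82),("c1",(223,155),12),("c2",(341,169),12),("c3",(326,289),12),("c4",(206,275),12),("probe",(449,259),132),("round",(238,174),36),("sq",(254,197),36),("st",(423,262),60),("st",(430,281),60),("st",(461,266),60),("chip",(253,225),41)]: print(n,ray(c,uv,z))
a=readout.get_obs()
for y in (0,.1,np.pi/2,-np.pi/2,np.pi,-2.6): 
  for p in ([600,0,60],[500,-290,150],[700,60,160]):
    q=r.inverse_kinematics(p,down(y));print(y,p,None if q is None else np.array(q))
E
```

```text
knob [590.9  -4.1  82. ]
c1 [777.9 254.6  12. ]
c2 [750.2 -43.6  12. ]
c3 [447.3 -13.3  12. ]
c4 [474.2 283.   12. ]
probe [ 517.1 -291.8  132. ]
round [724.5 211.6  36. ]
sq [667.9 169.8  36. ]
st [ 515.6 -244.2   60. ]
st [ 470.4 -261.3   60. ]
st [ 508.4 -335.7   60. ]
chip [597.4 169.1  41. ]
0 [600, 0, 60] [ 0.6  0.7 -0.9  1.8  0.7  1.  -0.6]
0 [500, -290, 150] [ 1.1  0.5 -0.8  1.8  0.4  1.   0.2]
0 [700, 60, 160] [ 0.5  0.8 -1.1  1.4  0.7  1.3 -0.6]
0.1 [600, 0, 60] [ 0.6  0.7 -0.9  1.8  0.7  1.  -0.5]
0.1 [500, -290, 150] [ 1.1  0.5 -0.8  1.8  0.4  1.   0.3]
0.1 [700, 60, 160] [ 0.5  0.8 -1.1  1.4  0.8  1.3 -0.5]
1.5707963267948966 [600, 0, 60] [ 0.7  0.8 -1.   1.8  0.8  1.   0.9]
1.5707963267948966 [500, -290, 150] [ 1.2  0.6 -1.   1.8  0.6  1.1  1.6]
1.5707963267948966 [700, 60, 160] [ 0.5  0.9 -1.1  1.4  0.8  1.4  0.9]
-1.5707963267948966 [600, 0, 60] [ 0.4  0.6 -0.6  1.8  0.4  0.9 -2. ]
-1.5707963267948966 [500, -290, 150] [ 0.8  0.4 -0.5  1.8  0.2  1.  -1.3]
-1.5707963267948966 [700, 60, 160] [ 0.3  0.7 -0.7  1.4  0.4  1.2 -2. ]
3.141592653589793 [600, 0, 60] [-0.7  0.8  1.   1.8 -0.8  1.  -2.6]
3.141592653589793 [500, -290, 150] [-0.4  0.8  1.4  1.8 -0.9  1.2 -1.9]
3.141592653589793 [700, 60, 160] [ 0.6  1.  -1.3  1.4  0.9  1.4  2.4]
-2.6 [600, 0, 60] [-0.2  0.5  0.1  1.8 -0.1  0.8 -2.6]
-2.6 [500, -290, 150] [ 0.7  0.4 -0.3  1.8  0.1  1.  -2.2]
-2.6 [700, 60, 160] [-0.7  0.8  0.9  1.5 -0.6  1.2 -2.3]
```

```bash
python3 - <<'E'
from h import *
r.move_ptp([515,-290,260],down(0.45));snap("wrist","w1")
print(readout.get_obs()["t"])
r.move_ptp([640,170,215],down(-0.097));snap("wrist","w2")
print(readout.get_obs()["t"],readout.get_obs()["eef_pos"])
E
```

```text
1.5667
3.3667 [640.66963647 167.92248908 214.95801786]
```

View pics/w1.png

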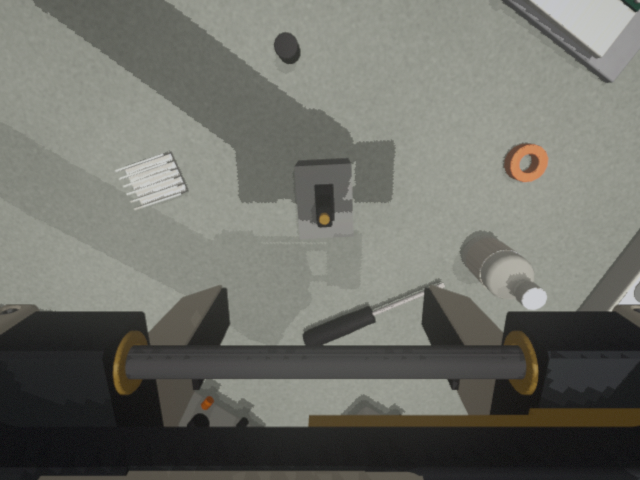

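View pics/w2.png

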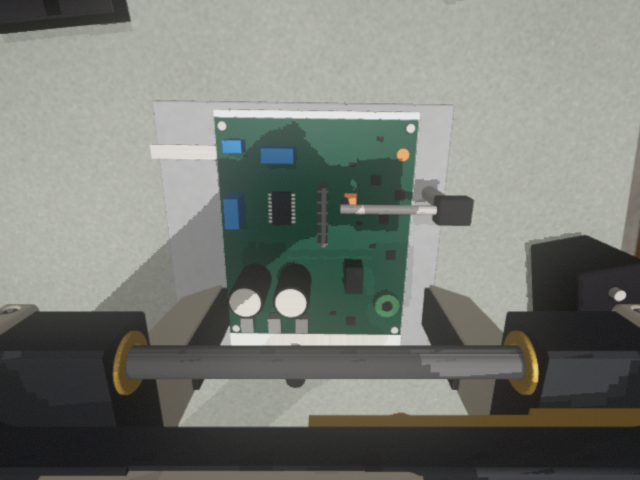

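w1 shows the probe connector at (324,219) with the block aligned almost to the image. w2 shows the round pad at (403,155), the chip at (282,208), and the square pad at about (351,198) beside the pointer arm tip. I'll enlarge both.

```bash
python3 - <<'E'
from h import *
a=cv2.imread("pics/w2.png")[150:235,260:420];b=cv2.imread("pics/w1.png")[145:245,270:400]
A=cv2.resize(a,(800,425),interpolation=cv2.INTER_CUBIC)
cv2.imwrite("pics/z2.png",A)
cv2.imwrite("pics/z1.png",cv2.resize(b,(780,600),interpolation=cv2.INTER_CUBIC))
E
```

```text
(no output)
```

View pics/z2.png

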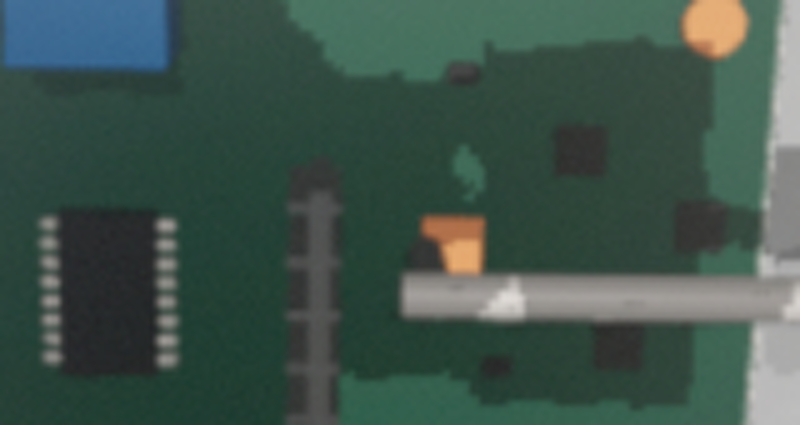

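View pics/z1.png

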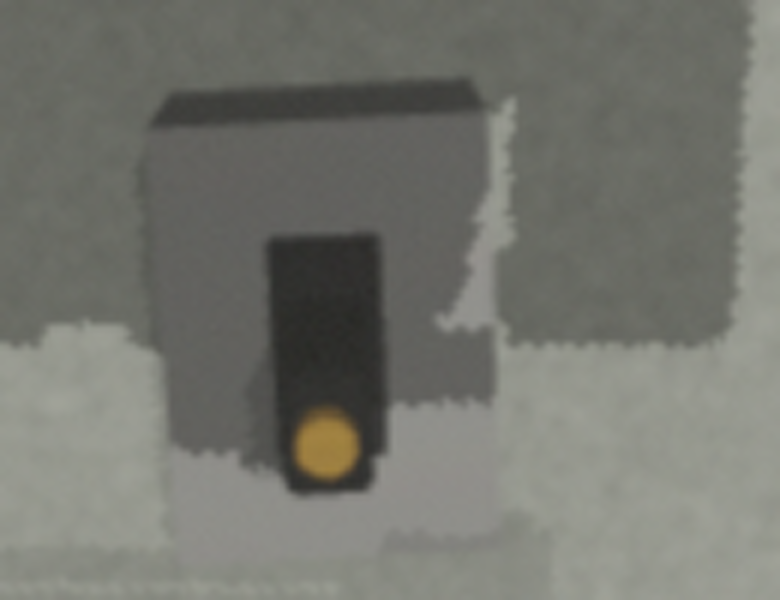

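z2 shows the round pad centre at (403.2,154.8), the chip at about (281.8,208.3), and the square pad partly under the arm with the dark needle near (345,199). z1 shows the connector at (324,219) and the handle's sides almost vertical. I'll take one lower view from the side to get the tip.

```bash
python3 - <<'E'
from h import *
np.set_printoptions(precision=1,suppress=True)
r.move_ptp([610,225,150],down(-0.097));r.wait(.2);snap("wrist","w3")
o=readout.get_obs();print(o["t"],o["eef_pos"])
c=wcam("w2")
for n,uv,z in [("round",(403.2,154.8),36),("chip",(281.8,208.3),41),("tip?",(345,198),42),("armend",(341,209.4),97),("knobbase?",(296,380),75)]: print(n,ray(c,uv,z))
c=wcam("w1");print(ray(c,(324,219),132))
# yaw of block: z1 edges
f=lambda x,y:(270+x/6,145+y/6)
for p,q,z in [((152,126),(487,108),60),((270,237),(380,233),124),((152,126),(170,440),60),((487,108),(497,500),60)]:
    d=ray(c,f(*q),z)-ray(c,f(*p),z);print(d,np.arctan2(d[1],d[0]))
im=cv2.imread("pics/w3.png")
u=proj(wcam("w3"),ray(wcam("w2"),(345,198),42));print(u)
u=u.astype(int);y0=max(u[1]-60,0);x0=max(u[0]-70,0);print(x0,y0)
cv2.imwrite("pics/z3.png",cv2.resize(im[y0:y0+120,x0:x0+160],(800,600),interpolation=cv2.INTER_CUBIC))
E
```

```text
4.0667 [611.5 223.8 151. ]
round [721.4 211.   36. ]
chip [596.5 170.8  41. ]
tip? [660.9 175.2  42. ]
armend [654.8 177.1  97. ]
knobbase? [590.9 -10.2  75. ]
[ 512.8 -292.9  132. ]
[51.2 27.9  0. ] 0.4990043235733013
[14.4  7.6  0. ] 0.48252735145433157
[ 26. -50.   0.] -1.0914689110592841
[ 33.5 -62.4   0. ] -1.0775693413022136
[386.5 271.5]
316 211
```

View pics/z3.png

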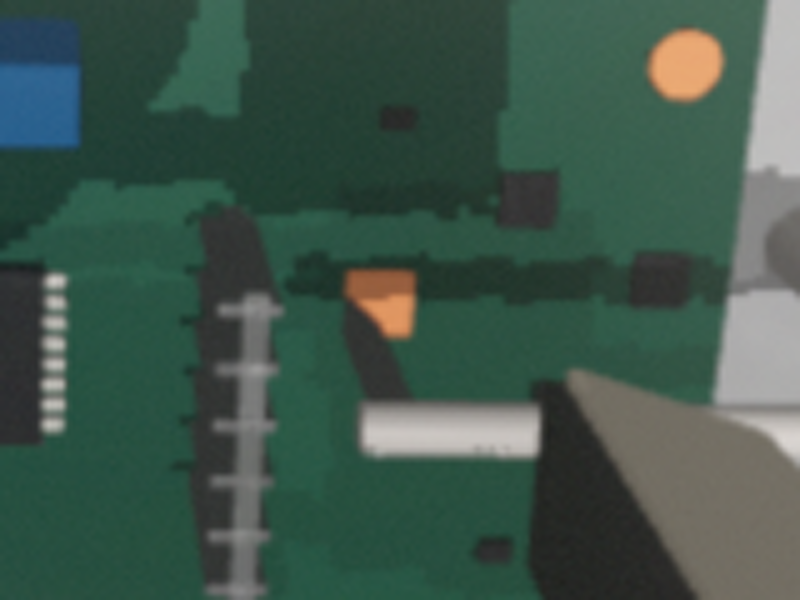

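z3 shows the needle tapering to its tip at z3 (348,302), which is pixel (385.6,271.4), with the round pad centre at pixel (453,224). This matches the w2 estimate.

```bash
python3 - <<'E'
from h import *
np.set_printoptions(precision=2,suppress=True)
c=wcam("w3");t3=ray(c,(385.6,271.4),42);p3=ray(c,(316+685/5,211+65/5),36);print(t3,p3)
s=-0.097;Rs=np.array([[np.cos(s),-np.sin(s)],[np.sin(s),np.cos(s)]])
print("move",t3[:2]-p3[:2],"stage",Rs.T@(t3-p3)[:2])
# sanity: square pad from round
sq=p3+np.r_[Rs@[-50,-45],0];print("sq",sq,(np.array(proj(c,sq))-[316,211])*5)
# knob in top image
im=cv2.imread("pics/top0.png");g=im[205:250,305:345].max(2);n,l,st,ce=cv2.connectedComponentsWithStats((g<45).astype(np.uint8));print(st,ce+[305,205])
for z in(82,57): print(ray(cam("top"),(324,227),z))
E
```

```text
[660.08 175.34  42.  ] [720.89 210.97  36.  ]
move [-60.81 -35.62] stage [-57.07 -41.34]
sq [666.76 171.02  36.  ] [381.2 307.7]
[[   0    0   40   45 1720]
 [   0    4    1    2    2]
 [  16   18    8   10   67]
 [   4   21    2    2    3]
 [   4   29    1    2    2]
 [   0   34    4    1    4]
 [   2   42    1    2    2]] [[324.64 226.95]
 [305.   209.5 ]
 [324.33 227.36]
 [309.67 226.67]
 [309.   234.5 ]
 [306.5  239.  ]
 [307.   247.5 ]]
[590.95  -4.14  82.  ]
[594.68  -4.27  57.  ]
```

```bash
python3 - <<'E'
from h import *
np.set_printoptions(precision=2,suppress=True)
r.move_ptp([592,-5,160],down(-0.097));command_gripper(.6);snap("wrist","w4")
o=readout.get_obs();print(o["t"],o["eef_pos"],o["width"])
c=wcam("w4");u=proj(c,[591,-5,82]).astype(int);b=proj(c,[591,-5,32]);print(u,b)
im=cv2.imread("pics/w4.png")
cv2.imwrite("pics/z4.png",cv2.resize(im[u[1]-80:u[1]+70,u[0]-100:u[0]+100],(800,600),interpolation=cv2.INTER_CUBIC))
E
```

```text
5.8083 [592.    -5.1  159.98] 0.6035990900638449
[324 234] [324.52 218.37]
```

View pics/z4.png

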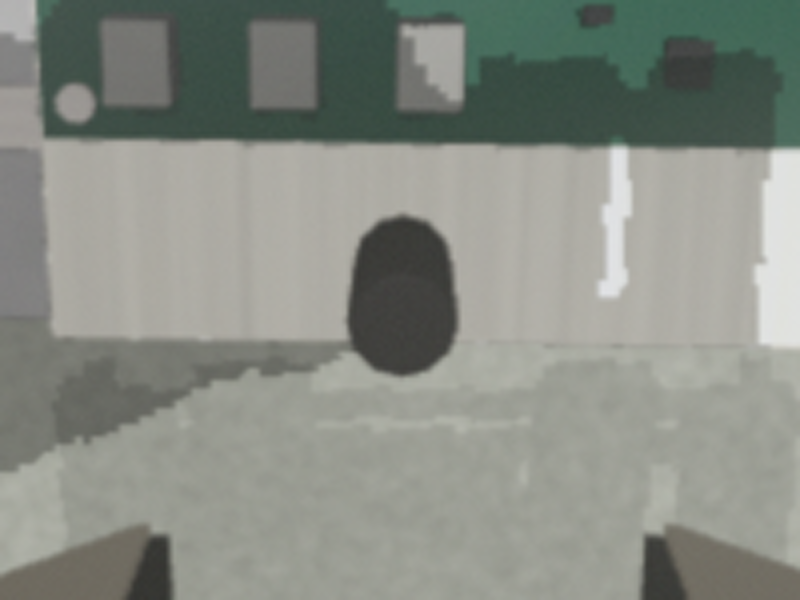

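The knob's top centre is at (324.5,234.5), which confirms (591,-5). I'll grip it and slide the round pad under the tip.

```bash
python3 - <<'E'
from h import *
np.set_printoptions(precision=2,suppress=True)
F=down(-0.097)
r.movel([591,-5,50],F);command_gripper(0,25);o=readout.get_obs();print(o["t"],o["eef_pos"],o["width"],o["force"])
p=o["eef_pos"].copy();p[:2]+=[-60.8,-35.6]
r.movel(p,F,velocity=70);r.wait(.3);o=readout.get_obs();print(o["t"],o["eef_pos"]-p,o["force"])
r.wait(.7);command_gripper(.6);
e=readout.get_obs()["eef_pos"];e[2]=150;r.movel(e,F,velocity=250)
r.move_ptp([580,225,150],F);r.wait(.2);snap("wrist","w5");print(readout.get_obs()["t"])
u=proj(wcam("w5"),[660.1,175.3,42]).astype(int);print(u)
im=cv2.imread("pics/w5.png");y0,x0=u[1]-60,u[0]-80;print(x0,y0)
cv2.imwrite("pics/z5.png",cv2.resize(im[y0:y0+120,x0:x0+160],(800,600),interpolation=cv2.INTER_CUBIC))
E
```

```text
7.675 [590.99  -4.98  49.98] 0.005055293273141279 [ 0.11  0.57 -0.9 ]
9.1333 [ 0.16  0.31 -0.04] [ 1.12 -0.16  0.11]
12.6833
[421 267]
341 207
```

View pics/z5.png

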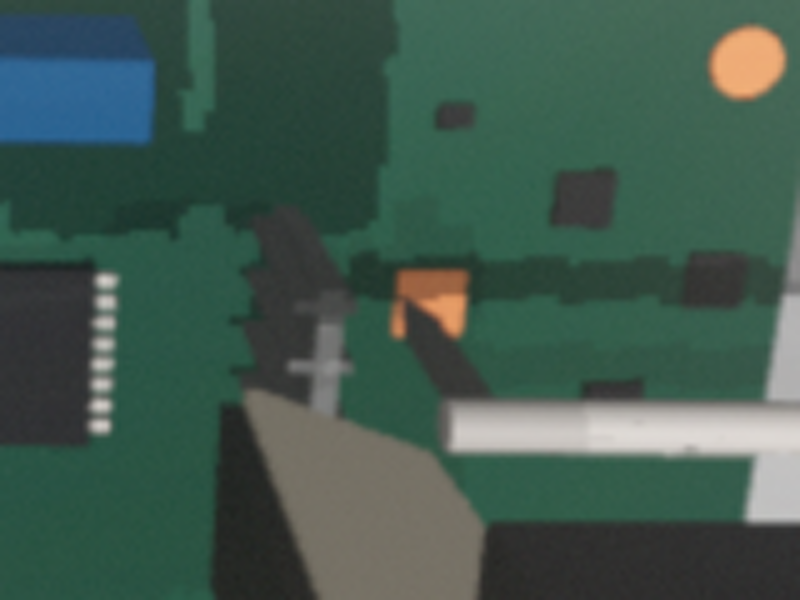

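z5 shows the pads unchanged: the round pad is at about (490.6,219.6) and the needle is still over the square pad's corner. The width was 0.005, so the fingers closed on nothing. I'll check this numerically.

```bash
python3 - <<'E'
from h import *
np.set_printoptions(precision=2,suppress=True)
print(ray(wcam("w5"),(490.6,219.6),36))
snap("top","t5");im=cv2.imread("pics/t5.png")
for n in("top0","t5"):
    g=cv2.imread(f"pics/{n}.png")[205:250,300:350].max(2);k,l,st,ce=cv2.connectedComponentsWithStats((g<45).astype(np.uint8))
    for s,q in zip(st[1:],ce[1:]):
        if s[4]>15: print(n,s,q+[300,205])
print(proj(cam("top"),readout.get_obs()["eef_pos"]))
print(np.load("pics/w4.npz")["R"],np.load("pics/w5.npz")["R"])
# fingertips in w4: finger inner edges columns at tip
print(proj(wcam("w4"),np.load("pics/w4.npz")["p"]), proj(wcam("w4"),[591,-5,110]))
# print grey rows of w4 around knob
g=cv2.imread("pics/w4.png",0);print(g[280:296:5,250:400:6])
E
```

```text
[721.11 210.73  36.  ]
top0 [21 18  8 10 67] [324.33 227.36]
t5 [21 18  8 10 68] [324.29 227.29]
[223.73 224.47]
[[ 0.1  1.  -0. ]
 [ 1.  -0.1  0. ]
 [ 0.  -0.  -1. ]] [[ 0.1   0.99  0.  ]
 [ 0.99 -0.1  -0.  ]
 [-0.    0.   -1.  ]]
[326.   275.63] [324.37 246.85]
[[150 156 156 153 153 154 153 153 153 155 155 151 155 153 155 157 157 155
  160 156 160 159 155 177 158]
 [153 135 156 155 153 150 154 151 154 152 156 156 153 155 151 155 155 158
  158 159 153 159 157 171 137]
 [108 107  54 148 154 152 155 152 156 151 153 153 155 157 156 157 156 157
  156 150 157 156 162  64 110]
 [106 104  54 153 155 155 150 159 153 150 159 156 156 159 159 160 156 153
  159 159 158 155 160  61 107]]
```

The stage hasn't moved, so the fingers closed without catching the knob. The finger edges in w4 sit lower than the stated TCP predicts, which suggests the fingertips may be higher than stated. I'll go back down and look at the grasp from the wrist and scene cameras in one mosaic.

```bash
python3 - <<'E'
from h import *
np.set_printoptions(precision=2,suppress=True)
F=down(-0.097)
r.move_ptp([591,-5,110],F);r.movel([591,-5,50],F,force_limit=8);snap("wrist","w6");snap("scene","s6");snap("top","t6")
o=readout.get_obs();print(o["t"],o["eef_pos"],o["width"],o["force"])
w=cv2.imread("pics/w6.png");cw=wcam("w6");u=proj(cw,o["eef_pos"]);k=proj(cw,[591,-5,82]);print("wrist tcp",u,"knob",k)
for q,col in((u,(0,0,255)),(k,(255,0,0))): cv2.drawMarker(w,tuple(int(v) for v in q),col,0,10,1)
s=cv2.imread("pics/s6.png");us=proj(cam("scene"),[591,-5,82]).astype(int);ut=proj(cam("scene"),o["eef_pos"]);print("scene",us,ut)
s=s[us[1]-60:us[1]+60,us[0]-60:us[0]+60]
t=cv2.imread("pics/t6.png");q=proj(cam("top"),[591,-5,82]).astype(int);t=t[q[1]-40:q[1]+40,q[0]-40:q[0]+40]
M=np.zeros((600,800,3),np.uint8)
M[:360,:400]=cv2.resize(w[130:480,120:509],(400,360));M[:400,400:]=cv2.resize(s,(400,400),interpolation=2)
M[360:600,:240]=cv2.resize(t,(240,240),interpolation=2)
cv2.imwrite("pics/m6.png",M)
E
```

```text
14.3583 [592.13  -4.38  51.27] 0.5941087939101117 [-0.36 -0.19  0.72]
wrist tcp [327.76 277.82] knob [326.   304.75]
scene [310 248] [311.2  259.41]
```

View pics/m6.png

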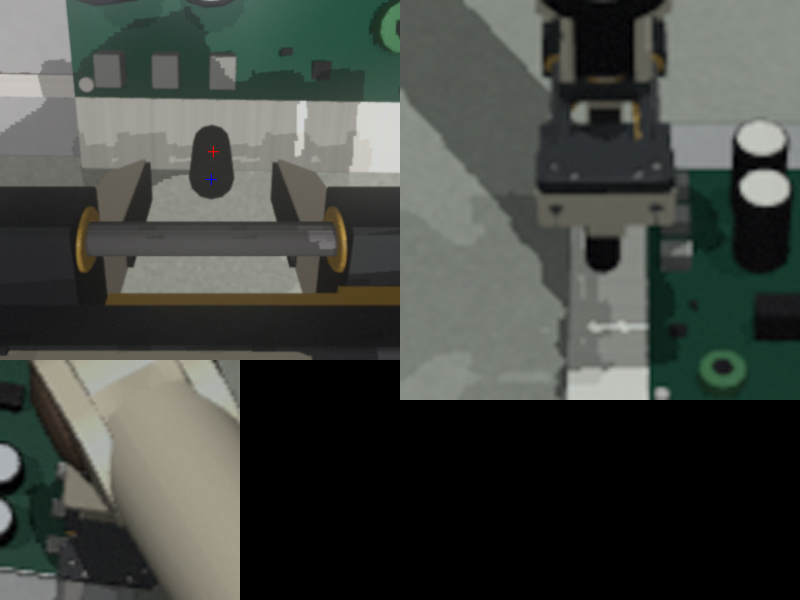

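The mosaic shows the knob standing between the finger planes. In the wrist view the fingertips (m rows 163–210) are level with the knob's top face, so they look about 35–40 mm above the reported TCP. I'll measure the offset by touching the knob top with closed fingers.

```bash
python3 - <<'E'
from h import *
np.set_printoptions(precision=2,suppress=True)
c=cam("scene");m=lambda X:((proj(c,X)-[250,188])/.3).round()
print("knob top/base",m([591,-5,82]),m([591,-5,32]),"tip z51/90",m([622,-8,51]),m([622,-8,90]),"body z117",m([686,-13,117]),m([686,24,117]),m([686,-50,117]))
F=down(-0.097);command_gripper(0,20)
o=readout.get_obs();print(o["t"],o["width"])
hit=r.movel([591,-5,32],F,velocity=25,force_limit=4);o=readout.get_obs();print(hit,o["t"],o["eef_pos"],o["force"])
E
```

```text
knob top/base [202. 202.] [203. 258.] tip z51/90 [203. 275.] [203. 230.] body z117 [205. 280.] [272. 275.] [139. 286.]
15.3417 0.005688595373644351
True 15.725 [591.92  -4.99  44.97] [ 0.73 -0.43  5.52]
```

Contact came at a reported z of 45 with the knob top at 82, so the true fingertips are about 37 mm above the reported TCP. The scene view puts the gripper body about 40 mm high too, which agrees. I'll redo the grasp with that offset.

```bash
echo "DZ=37  # true fingertip z = reported z + DZ" >> h.py; python3 - <<'E'
from h import *
np.set_printoptions(precision=2,suppress=True)
F=down(-0.097);s=-0.097;Rs=np.array([[np.cos(s),-np.sin(s)],[np.sin(s),np.cos(s)]])
c=wcam("w5");d5=(ray(c,(422.6,267.4),42)-ray(c,(490.6,219.6),36))[:2]
d=(d5+[-60.8,-35.6])/2;print("disp",d5,d)
r.movel([591,-5,60],F);command_gripper(.6);r.movel([591,-5,52-DZ],F,force_limit=10)
command_gripper(0,25);o=readout.get_obs();print(o["t"],o["eef_pos"],o["width"],o["force"])
if o["width"]>.15:
    p0=np.array([591,-5,52.-DZ])
    for k in (d,d+Rs@[50,45]):
        p=p0+np.r_[k,0];r.movel(p,F,velocity=70);r.wait(1.0);o=readout.get_obs();print(o["t"],o["eef_pos"]-p,o["width"],o["force"])
    command_gripper(.6);p[2]=115;r.movel(p,F,velocity=200)
    r.move_ptp([570,205,113],F);r.wait(.3);snap("wrist","w7")
    c=wcam("w7");im=cv2.imread("pics/w7.png");hsv=cv2.cvtColor(im,cv2.COLOR_BGR2HSV)
    n,l,st,ce=cv2.connectedComponentsWithStats(cv2.inRange(hsv,(5,110,90),(20,255,255)))
    for a,q in zip(st[1:],ce[1:]):
        if a[4]>15: print(a,q,ray(c,q,36))
    print(readout.get_obs()["t"], proj(c,[660.4,175.4,42]))
E
```

```text
disp [-60.14 -35.65] [-60.47 -35.62]
18.0667 [591.4   -5.1   15.39] 0.236673389329487 [ 0.97 -0.22  2.36]
20.2167 [-1.28 -1.52  0.21] 0.23472296161008724 [-0.92  0.11  7.77]
22.325 [-0.87 -1.39  0.28] 0.23656858261109953 [ 1.45 -0.1   6.35]
[507 195  18  16 213] [515.49 202.32] [713.08 214.37  36.  ]
[433 251  18  16 234] [441.14 257.8 ] [658.05 175.81  36.  ]
[194 331  22  64 598] [203.06 360.68] [455.17 101.96  36.  ]
[435 331  22  64 463] [446.23 361.79] [661.92  79.91  36.  ]
[456 365   2  15  16] [456.94 372.38] [671.13  68.16  36.  ]
[ 223  409  372   18 4534] [428.76 418.87] [646.13  20.39  36.  ]
24.9 [446.57 260.81]
```

The knob was gripped (width 0.237) and the pads moved, but a steady servo residual leaves both stops about 1.5–2 mm off. I'll check the needle against the square pad numerically before deciding on a correction.

```bash
python3 - <<'E'
from h import *
np.set_printoptions(precision=2,suppress=True,linewidth=200)
im=cv2.imread("pics/w7.png");print(im[248:276,430:464,2])
c=wcam("w7");print(ray(c,(442,259),36),proj(c,[659,174.4,36]))
E
```

```text
[[ 38  37  41  50  50  50  50  51  50  49  50  50  50  49  50  52  48  50  52  51  51  49  50  52  50  52  49  52  51  49  51  50  52  52]
 [ 38  37  41  49  49  50  49  47  44  47  46  49  49  51  52  49  52  52  51  50  50  50  50  48  50  50  49  51  51  51  50  48  50  51]
 [ 36  34  39  41  45  57  62  65  66  66  77  96 103 102 103 102  97  82  80  79  72  53  48  48  43  42  45  44  43  42  44  44  45  44]
 [ 34  36  34  39  66 111 136 140 140 143 162 194 203 204 204 203 192 167 163 161 143  77  46  42  39  38  43  41  39  39  41  41  41  45]
 [ 35  34  35  39  80 133 159 162 164 163 171 188 201 202 202 202 198 189 189 187 165  79  38  41  40  36  38  40  40  40  37  39  41  42]
 [ 37  44  39  42  89 142 164 165 167 166 168 177 191 194 194 193 192 192 193 190 168  77  38  39  38  42  42  39  40  41  40  41  40  40]
 [ 38  44  43  44  99 150 165 166 168 166 166 176 191 192 192 191 191 192 193 184 152  69  36  37  40  40  40  37  37  39  38  39  40  40]
 [ 34  38  38  47 102 152 165 167 167 166 166 176 191 193 192 191 193 192 192 182 142  62  38  40  39  40  37  41  41  38  39  
[... 2131 characters left out ...]
 48  49  47  47  48  44  47  48  46  48  50  54  56  57  58  57  58  58  57  58  59  59  61  58  51  48]
 [ 45  47  47  46  46  45  47  45  48  47  47  44  48  47  48  48  46  47  49  52  58  56  57  56  59  59  60  58  61  59  58  58  57  53]
 [ 46  49  45  47  47  49  45  46  47  48  48  47  48  47  47  49  45  49  48  50  49  55  56  56  58  58  58  59  60  58  61  61  58  57]
 [ 45  47  45  46  47  46  46  47  45  46  46  48  48  47  47  47  46  48  47  48  50  52  56  57  60  58  58  57  58  61  58  60  60  59]
 [ 48  47  49  48  46  47  46  45  46  49  47  47  47  47  47  47  48  47  49  49  48  49  52  57  59  58  56  61  59  58  58  58  59  59]]
[658.71 174.75  36.  ] [442.37 259.38]
```

In w7 the needle tip is at (447,259) and the square's centre at about (442,259), so the pad sits about 2 mm short. There's plenty of time, so I'll regrip, revisit round then square, and compensate for the servo residual.

```bash
python3 - <<'E'
from h import *
np.set_printoptions(precision=2,suppress=True)
F=down(-0.097);s=-0.097;Rs=np.array([[np.cos(s),-np.sin(s)],[np.sin(s),np.cos(s)]])
z=52.-DZ
r.move_ptp([583.8,-2.1,115],F);r.movel([583.8,-2.1,z],F,velocity=180,force_limit=10)
command_gripper(0,25);o=readout.get_obs();print(o["t"],o["eef_pos"],o["width"],o["force"])
Esq=np.array([585.5,o["eef_pos"][1]+1.2]);b=np.array([-1.2,-1.5])
if o["width"]>.15:
    for E in (Esq-Rs@[50,45],Esq):
        r.movel(np.r_[E-b,z],F,velocity=80);r.wait(.3);e=readout.get_obs()["eef_pos"][:2]-E;print("res",e)
        b=b+e;r.movel(np.r_[E-b,z],F,velocity=20);r.wait(.9)
        o=readout.get_obs();print(o["t"],o["eef_pos"][:2]-E,o["width"],o["force"])
    command_gripper(.6);p=o["eef_pos"].copy();p[2]=115;r.movel(p,F,velocity=200)
    r.move_ptp([570,205,113],F);r.wait(.2);snap("wrist","w8")
    c=wcam("w8");im=cv2.imread("pics/w8.png");hsv=cv2.cvtColor(im,cv2.COLOR_BGR2HSV)
    n,l,st,ce=cv2.connectedComponentsWithStats(cv2.inRange(hsv,(5,110,90),(20,255,255)))
    for a,q in zip(st[1:],ce[1:]):
        if 100<a[4]<300: print(a,q,ray(c,q,36))
    print(readout.get_obs()["t"], proj(c,[660.6,175.8,42]))
    q=proj(c,[590.3,175.5,41]).astype(int);print("chip pred",q)
    cv2.imwrite("pics/chip.png",im)
    g=im[:,:,2]; print(g[q[1],q[0]-40:q[0]+40:2],g[q[1]-50:q[1]+50:2,q[0]])
E
```

```text
27.0833 [583.92  -2.35  15.29] 0.23041815050418946 [-0.02 -0.63  2.92]
res [-0.03 -0.39]
29.475 [-0.    0.08] 0.22809004334851168 [-2.52 -0.49  8.08]
res [1.02 1.11]
31.9167 [0.1  0.26] 0.2333671881846136 [1.12 1.21 5.07]
[510 191  17  16 216] [518.05 198.63] [714.8  215.91  36.  ]
[435 248  18  15 230] [443.58 254.6 ] [659.99 177.3   36.  ]
34.4 [446.78 259.11]
chip pred [354 267]
[ 34  36  32  34  34  28  29  32  30  29  32  80 119  97  48  48  47  44
  33  37  32  34  32  33  33  34  41  71  63  28  29  31  27  32  30  33
  43  44  43  46] [40 42 40 42 37 38 37 36 35 36 33 34 35 34 33 29 40 39 38 42 39 38 35 36
 34 32 36 36 50 53 54 51 51 54 52 50 42 43 41 43 42 42 44 42 42 44 43 42
 43 43]
```

The round pad is now at (714.8,215.9), which puts the square at (660.7,176.0), within 0.3 mm of the tip. Next is the probe: hover, refine its position from the brass connector, grip and lift.

```bash
python3 - <<'E'
from h import *
np.set_printoptions(precision=2,suppress=True)
F=down(0.487)
def brass(f,g):
    c=wcam(f);q=proj(c,g);hsv=cv2.cvtColor(cv2.imread(f"pics/{f}.png"),cv2.COLOR_BGR2HSV);m=cv2.inRange(hsv,(12,110,80),(32,255,255))
    n,l,st,ce=cv2.connectedComponentsWithStats(m);best=[(np.linalg.norm(k-q),tuple(k),a[4]) for a,k in zip(st[1:],ce[1:]) if a[4]>20]
    d,k,a=min(best);print(f,d,k,a);return ray(c,k,132)
print(brass("w1",[513,-293,132]))
r.move_ptp([513,-293,150],F);r.wait(.2);snap("wrist","w9");g=brass("w9",[513,-293,132]);print(g,readout.get_obs()["t"])
if np.hypot(*(g[:2]-[513,-293]))<8:
    r.movel([g[0],g[1],76-DZ],F,velocity=150,force_limit=8);command_gripper(0,30)
    o=readout.get_obs();print(o["t"],o["eef_pos"],o["width"],o["force"],o["gripper_force"])
E
```

```text
w1 0.6534742546967305 (np.float64(323.90291262135923), np.float64(218.62135922330097)) 103
[ 512.56 -292.6   132.  ]
w9 2.077389390245282 (np.float64(323.9864253393665), np.float64(263.00904977375563)) 221
[ 512.36 -291.79  132.  ] 36.475
38.0917 [ 512.36 -291.82   39.07] 0.15150731715213053 [-0.11 -0.33  0.53] 29.99964952468872
```

Gripped at 13.9 mm, which matches the handle. I'll lift, carry high, rotate to the stage axes and descend over the chip.

```bash
python3 - <<'E'
from h import *
np.set_printoptions(precision=2,suppress=True)
z0=39.07-10
o=readout.get_obs();p=o["eef_pos"].copy()
p[2]=110;r.movel(p,None,velocity=80);p[2]=175;r.movel(p,None,velocity=200)
o=readout.get_obs();print(o["t"],o["width"],o["force"],o["wrist_torque"])
F=down(-0.097);T=np.array([590.3,175.3,49+z0])
r.movel([T[0],T[1],175],F,velocity=180);r.movel([T[0],T[1],T[2]+15],F,velocity=80);r.wait(.4)
o=readout.get_obs();e=o["eef_pos"]-T-[0,0,15];print(o["t"],e,o["force"],o["width"])
r.movel(T-e,F,velocity=30);r.wait(.5);o=readout.get_obs();print(o["t"],o["eef_pos"]-T,o["force"],o["width"]);print(o["ee_rot"])
snap("wrist","wa");snap("scene","sa")
c=wcam("wa");im=cv2.imread("pics/wa.png");q=proj(c,[590.3,175.3,41]);print(q,proj(c,[590.3,175.3,49]))
hsv=cv2.cvtColor(im,cv2.COLOR_BGR2HSV);n,l,st,ce=cv2.connectedComponentsWithStats(cv2.inRange(hsv,(5,110,90),(20,255,255)))
for a,k in zip(st[1:],ce[1:]):
    if 60<a[4]<500: print(a,k,ray(c,k,36))
# steel leads: bright unsaturated small blobs around the chip
m=((hsv[...,2]>95)&(hsv[...,1]<70)).astype(np.uint8);n,l,st,ce=cv2.connectedComponentsWithStats(m)
for a,k in zip(st[1:],ce[1:]):
    X=ray(c,k,38)
    if 6<a[4]<150 and np.hypot(*(X[:2]-[590,175]))<30: print(a[2:],X[:2])
E
```

```text
39.6083 0.15077169722287267 [ 0.78 -0.28 -0.52] [ 0.01 -0.09  0.03]
43.9667 [ 0.11 -0.03  0.16] [-0.3   0.55 -0.34] 0.15089816346677104
45.125 [-0.08  0.04 -0.1 ] [ 0.38  0.52 -0.32] 0.1505030514882345
[[ 0.1  1.   0. ]
 [ 1.  -0.1  0. ]
 [ 0.   0.  -1. ]]
[325.97 253.31] [326.01 257.59]
[507 163  20  20 302] [516.71 172.18] [714.89 215.82  36.  ]
[421 230  20  18 307] [429.89 237.99] [659.99 177.52  36.  ]
[284 331  10  51 171] [288.25 349.37] [555.21 101.34  36.  ]
[358 331   9  64 248] [361.89 362.39] [608.41  84.79  36.  ]
[285 377   8  18  62] [289.29 386.26] [551.82  68.82  36.  ]
[311 379  28  18 134] [324.78 383.16] [579.05  68.99  36.  ]
[ 6  5 29] [579.64 190.23]
[ 6  5 27] [603.14 187.83]
[ 6 10 55] [578.96 184.42]
[ 6  5 27] [602.8  183.71]
[ 7 10 55] [602.09 177.77]
[ 6  5 28] [578.37 178.44]
[ 6  4 23] [577.89 174.61]
[ 6  5 26] [601.32 171.83]
```

The chip leads give a chip centre of (590.1,175.3), which matches the probe target within 0.3 mm, and the stage pads haven't moved. Handing in.

```bash
python3 - <<'E'
from h import *
o=readout.get_obs();print(o["t"],o["width"],o["force"]);print(r.hand_in())
E
```

```text
45.225 0.15603123449513076 [ 0.48697499 -0.35889513 -0.88809489]
the job is handed in; nothing more can be done
None
```

I handed the job in at 45.2 s: the round pad then the square pad each stopped about 1 s under the pointer (second pass; the first was about 2 mm off), and the probe is held upright and still about 8 mm above the chip's centre, positioned by camera and arm readings rather than a final picture.

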